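# Trip, refit and reset the bench protection unit

## Robot

A 6-joint arm with a two-finger parallel gripper is mounted at the origin on the work surface. World frame = base frame: x ahead of the robot, y to its left, z up, the work surface at z = 0. Lengths are in mm, angles in rad, forces in N, time in s.
With the tool pointing down it reaches from about 275 to 1000 mm from the base axis. Payload 8.4 kg.
Tool frame: the origin (TCP) lies at the very end of the fingers, on their centre line; the grasp point (between the pads) lies 19 mm behind it; z points along the fingers, y is the line along which they close (so a half turn about z gives the same grasp; the last joint's range is limited). The gripper opens to 85 mm and grips with 20 to 120 N. Pads are 22 mm wide; open, the fingers measure 114 mm over their backs; the gripper's body (76 mm by 85 mm) begins 54 mm behind the grasp point. The pads swing forward as they close: fully open they stand 13 mm farther back than shut.
Start: joints at [1.181, 0.353, 1.633, -0, 1.155, -0.002], TCP at [236.344, 578.593, 231.281] pointing down, gripper open.
Joint ranges: [-2.63, 2.63], [-0.92, 2.1], [0.06, 2.66], [-1.3, 4.44], [0, 2.69], [-3.02, 3.02]. Speed limits (rad/s): [2.22, 2.22, 2.79, 3.14, 3.14, 3.14].

## Interface

Orientations are given as a unit quaternion [w, x, y, z].
In Python, from plant import ctrl, optics, job gives the robot as it stands. The module is installed in compiled form; this text tells all that it offers.
- The arm moves only by the tool servo_tool, never from a script. Its arguments are lists of equal length, an entry for each row: "dp": the shift along the world's x, y, z normalised to -1 to 1, where 1 is 250 mm, a list of three; "rotation": the turn, a rotation vector about the world's x, y, z normalised to -1 to 1, where 1 is pi/2 rad, a list of three; "fingers": the closure, from -1 (fully open) to 1 (shut). A call has 1 to 12 rows; each row is the pose to reach, as a shift and turn from the pose commanded when the call began; what a row does not reach only later rows make up. A row lasts 1/10 s, in which the tool goes at most 50 mm and 8.59 degrees, less where a joint would pass 70% of its speed; a pose out of reach is approached as far as the arm can. A call with a number of a shift or a turn outside -1 to 1 is refused whole. A call with a gripper value outside its range is refused whole. The fingers move at their own pace and stop on an object; the grip force is fixed at half the most. Time passes only in rows, so rows that repeat a pose let the fingers close. It gives the time, the measured TCP pose, the force, the opening and the grip force at its end, in the units of the state.
- ctrl.observe(): the state, without advancing time (a new reading comes with each control period).
- optics.get_image(name): name is "scene" or "top" or "wrist"; returns a dict with "img" (400x640x3 uint8, blue, green, red), "vertical_fov" (degrees; the focal length in pixels is half the picture's height over the tangent of half this angle, whatever the lens; pixels are square), "cx", "cy" (the principal point, pixels), "R" (3x3) and "t" (3): a world point X has camera coordinates R X + t; the wrist camera has in their place "hand_eye" (4x4, takes a point from camera to tool coordinates, whose origin is the TCP and whose axes are the flange's). Camera axes: x right, y down, z forward; pixel columns grow to the right and rows downward; lengths in mm; the calibration is good to about 2 mm. A picture is of the moment at which its call begins: read the wrist's pose just before it. There is no depth.
- job.sign_off(): hands the job in; it is judged then, once.
The state is a dict: "time": time; "qpos": joint angles; "joint_vel": joint speeds; "joint_torque": joint torques, N m; "tool_pos": TCP position; "eef_rot": TCP orientation; "ft_force": force on the tool from outside, world axes, zero at the start; "wrist_torque": the same for the moment, N m; "grip_width": finger opening in mm; "grasp_force": force on a finger pad.
Only numpy, scipy, OpenCV 4.12 (cv2) and the standard library are available. Lean on these libraries where they do the work, as an engineer would, in place of code of your own. Each camera call takes 0.05 s, during which the arm holds its last target. There are 200 camera calls.

## Task

The fuel-cell bench's protection unit needs its module: press the test button so that the trip lever drops and the locking bolt draws back, then slide the long module, brass contacts first, fully home into the bay. Finally lift the trip lever back up so that the bolt locks the module in. Let only the button drop the lever: do not touch the lever before the module is home, and leave the main switch and everything else on the desk alone.

Things in the scene. Friction and masses are not known exactly. Their poses are not given: they have to be found in the camera images.
- unit: Protection unit, a fixed grey box 255 mm wide, about 0.6 m ahead; position and yaw (+-0.3 rad) vary. Origin on the desk; x away from the robot, y left, z up. 'u(x,y,z)' below is in this frame, mm. Left part (x -50..60, y -10..145): white sloping control face with, right to left, trip lever (y 25), test button (y 70), main switch (y 115). Right part: module bay, centre line y -60.
- bay_mouth (a point): Middle of the bay's floor between the fronts of its side cheeks, u(-65,-60,20). A shelf at this level runs from x -135 in front of it, y -110..-10, on into the slot: 57 wide, cheeks 24 high, end stop at x 50. Before the cheeks two guide plates, x -83..-64, flare outward as a funnel. Left of the mouth a bolt guide block, x -66..-50, 44 high, reaches to y 22.
- bay_roof (a point): Middle of the top front edge of the bay's clear roof, u(-44,-60,50). The roof is 6 mm thick, 24 mm above the bay floor, and covers the slot from here to the back (x 60); the first 21 mm behind the cheek fronts are open above, so fingers from above can push the module home there.
- control_face (a point): Middle of the white control face, u(5,67.5,85.6). The face rises away from the robot at 0.436 rad (25 degrees): height z = 60 + 0.466 (x + 50) mm for x -50..60, y -10..145; outward normal (-0.42, 0, 0.91) in the unit's frame.
- cassette: The long module: flat grey slab 100 x 54 x 20 mm, 0.13 to 0.25 kg, flat on the desk left or right of the unit, yaw within +-0.9 rad. Origin: centre of its underside; x along its length to the end with six small brass contacts on top; y across. Grip it across its width. Slot clearance 1.5 mm each side, 4 mm above. Home: rear edge at u x -50; push from behind at the last.
- cassette_nose (a point): Centre of the module's leading end face (brass contact end), 10 mm above its underside, 50 mm ahead of its origin. Fully home, against the end stop, it is at u(50,-60,30).
- test_button (a joint): Round black push button, 18 mm diameter, standing 11 mm proud of the control face between the two levers; moves 7 mm into the face along the normal. 0 = out, 0.007 = fully in. It starts to move at 1 N and trips the lever at about 5 N, near the end of its travel; springs out when released.
- button_top (a point): Centre of the button's top face, moves with it; at u(-16.6,70,87.7) when out.
- trip_lever (a joint): Black trip lever, the one next to the module bay, 55 mm long, with a paddle 24 mm wide and 12 mm thick, hinged along the unit's y. 0 = up (leans 0.10 rad away from the robot), 1.1 = dropped (leans 1.0 rad towards the robot, tip at about u(-36,25,118)). Starts up. Snaps up below 0.36, down above. Lift its end up and back along its arc with 2 to 4 N (a level push jams); not with the button held in.
- lever_pivot (a point): The trip lever's hinge axis at the middle of the lever, fixed, u(10,25,88).
- lever_tip (a point): Centre of the trip lever's end, 55 mm from its pivot.
- bolt (a joint): Steel locking bolt, 10 x 16 mm section, geared to the trip lever; slides along the unit's y at x -65..-55, z 22..38, just before the bay roof. 0 = shot 20 mm across the slot from its left side (lever up): blocks entry, or locks a module behind it; 0.026 = drawn back clear (lever dropped). A module sticking out more than 5 mm from home stops bolt and lever.
- main_switch (a joint): Second black lever of the same shape, the far left one, hinged at u(10,115,88), stiff; 0 = up, 1.1 = down. Starts up, within 0.1 rad. Leave it up.
- switch_tip (a point): Centre of the main switch's end, 55 mm from its pivot.
- blank: Spare blanking module, 62 x 54 x 20 mm, shorter and without brass contacts; loose on the other side of the unit from the long module. Leave alone. Origin under its centre.
- cup: Empty clear plastic cup, 72 mm diameter, 95 mm high, beside the unit. Origin under its centre.
- stack: Small fuel-cell stack, steel end plates 70 x 90 mm, 80 mm high, 0.8 kg, beside the unit. Origin under its centre.
- screwdriver: Screwdriver, about 200 mm, lying at the side. Origin under its middle.
- wrench: Wrench, about 180 mm, lying at the other side. Origin under its middle.
Mind the look-alikes: they are no part of the job. What is shaped like the cassette but pink is not meant.

How it is judged (in metres and radians):
On the way, in this order (a step that is already met when the one before it is completed fails the run):
1. the test button is pressed in and the trip lever has dropped (value of joint test_button above 0.004 m and value of joint trip_lever above 0.95 rad), for 0.04 s.
2. the long module is fully home in the bay, contacts first, with the lever still down (x of cassette_nose in the frame of unit above 0.0455 m and y of cassette_nose in the frame of unit between -0.066 and -0.054 m and z of cassette_nose in the frame of unit between 0.022 and 0.038 m and value of joint trip_lever above 0.9 rad), for 0.2 s.
3. the trip lever is lifted back up (x of cassette_nose in the frame of unit above 0.045 m and y of cassette_nose in the frame of unit between -0.066 and -0.054 m and z of cassette_nose in the frame of unit between 0.022 and 0.038 m and value of joint trip_lever below 0.1 rad), for 0.2 s.
At the end, for the whole second after the job is handed in: The long module lies at rest in the bay, contacts first, within 5 mm of its end stop; the trip lever is up (below 0.1 rad), the bolt is shot across behind the module (within 5 mm of its end), the button is out and the main switch is up (below 0.3 rad) (all of step 3 and value of joint bolt below 0.005 m and value of joint test_button below 0.002 m and value of joint main_switch below 0.3 rad and linear speed of cassette below 0.02 m/s); the robot touches nothing.
It fails at once if the trip lever is touched (over 1.5 N) while the long module is not home (contact force between any of the fingers, the arm and trip_lever above 1.5 N and x of cassette_nose in the frame of unit below 0.045 m).
It fails at once if the main switch is moved down (value of joint main_switch above 0.3 rad).
It fails at once if anything else on the desk (blanking module, cup, stack, screwdriver, wrench) is moved by more than 30 mm, or the cup is knocked over (distance of any of blank, cup, stack, screwdriver, wrench from where it was at the start of the episode above 0.03 m or angle between cup's own z axis and vertical above 0.6 rad).
It also fails if it takes over 72 s, if anything falls off the work surface, if the arm or the gripper's body presses on something with over 40 N, if the wrist force passes 120 N, or if a joint passes its speed limit or range.

## Working session

There is one attempt and no reset: what is moved stays moved. The work goes in short steps, Python scripts to look and compute and a tool call to move; the robot and the scene stay as the last step left them, time stands still between calls to the robot, and variables do not carry over. Pictures are saved under pics/ and viewed, at most 10 in all, crops included, and the job is handed in when it is done.

Besides the shell and the picture viewer there is one more tool, called by a JSON object that holds its "name" and its "arguments", one argument or row to a line. servo_tool: Moves the arm, as the interface text tells. Its arguments: {"type":"object","properties":{"dp":{"type":"array"},"rotation":{"type":"array"},"fingers":{"type":"array"}},"required":["dp","rotation","fingers"]}

```bash
mkdir -p pics; cat > h.py <<'E'
import numpy as np, cv2, pickle
from plant import ctrl, optics, job
from scipy.spatial.transform import Rotation as Ro
def snap(n,f):
    s=ctrl.observe(); d=optics.get_image(n); d['s']=s
    cv2.imwrite(f'pics/{f}.png',d['img']); pickle.dump(d,open(f'{f}.pkl','wb')); return d
def KRt(d):
    f=d['img'].shape[0]/2/np.tan(np.radians(d['vertical_fov'])/2)
    K=np.array([[f,0,d['cx']],[0,f,d['cy']],[0,0,1]])
    if 'R' in d: return K,np.array(d['R']),np.array(d['t'])
    q=np.array(d['s']['eef_rot']); T=np.eye(4); T[:3,:3]=Ro.from_quat(q[[1,2,3,0]]).as_matrix(); T[:3,3]=d['s']['tool_pos']
    M=np.linalg.inv(T@np.array(d['hand_eye'])); return K,M[:3,:3],M[:3,3]
def onz(d,uv,z):
    K,R,t=KRt(d); o=-R.T@t; r=R.T@np.linalg.inv(K)@np.array([uv[0],uv[1],1.]); return o+r*(z-o[2])/r[2]
def proj(d,X):
    K,R,t=KRt(d); p=(K@(R@np.atleast_2d(X).T+t[:,None])).T; return p[:,:2]/p[:,2:]
def load(f): return pickle.load(open(f+'.pkl','rb'))
E
python3 - <<'E'
from h import *
a=snap('top','top0'); b=snap('scene','scene0')
s=ctrl.observe(); print(s)
for d in(a,b): K,R,t=KRt(d); print(K[0,0],-R.T@t,[k for k in d])
E
```

```text
{'time': 0.1, 'qpos': array([ 1.18060632e+00,  3.53612054e-01,  1.63403516e+00, -8.94041579e-06,
        1.15518840e+00, -2.37538374e-03]), 'joint_vel': array([ 9.82797865e-04, -1.14095892e-03, -1.06881529e-03, -1.28720641e-03,
        2.37906040e-04, -1.43715014e-05]), 'joint_torque': array([-7.56037734e-04, -6.06353903e+01, -3.42820036e+01, -2.62663593e-05,
        3.94618866e-03,  2.53595613e-05]), 'tool_pos': array([236.18594982, 578.2108008 , 230.62656222]), 'eef_rot': array([-1.17194194e-04,  1.92692628e-01,  9.81258969e-01, -6.10345118e-04]), 'ft_force': array([ 0.8005775 ,  0.10140047, -0.41384478]), 'wrist_torque': array([-0.0272469 , -0.00270929, -0.02602508]), 'grasp_force': 0.0, 'grip_width': 85.0008918480271}
397.19694913752795 [ 326.85185616    6.02930717 1354.23102619] ['img', 'vertical_fov', 'cx', 'cy', 'R', 't', 's']
469.8082787591831 [1590.25318546  123.35053602 1272.65244839] ['img', 'vertical_fov', 'cx', 'cy', 'R', 't', 's']
```

View pics/top0.png

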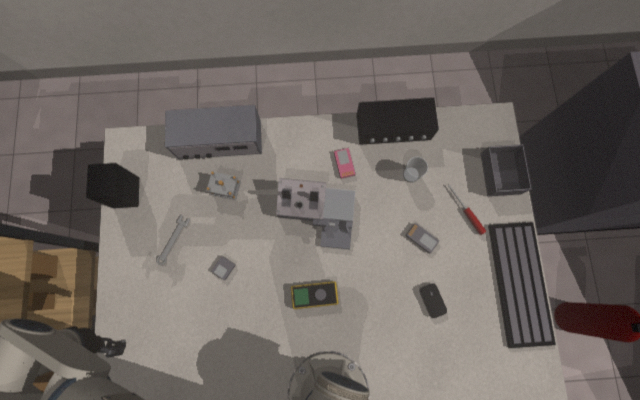

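View pics/scene0.png

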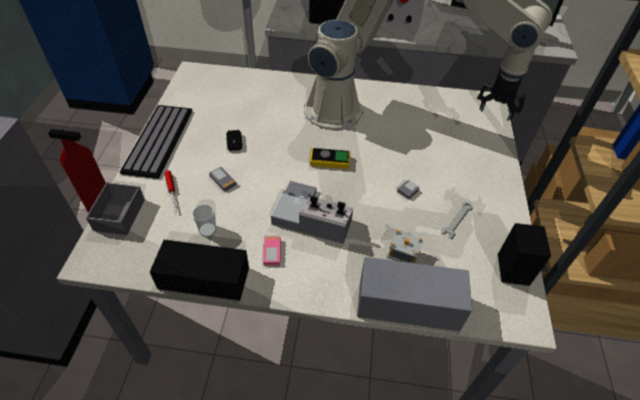

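The top view shows the unit around (318,210). The candidates are a grey slab with an orange end at (422,237), a short grey one at (222,267) and a pink one at (345,162). The grey slab at (422,237) fits, as it is long and has brass at its upper-left end. I'll confirm that in a crop.

```bash
python3 - <<'E'
from h import *
d=load('top0'); i=d['img']
a=cv2.resize(i[165:260,270:370],None,fx=6,fy=6,interpolation=cv2.INTER_CUBIC)[:570]
b=cv2.resize(i[215:260,400:445],None,fx=4.4,fy=4.4,interpolation=cv2.INTER_CUBIC)
o=np.zeros((570,800,3),np.uint8); o[:,:600]=a; o[:198,600:798]=b; o[200:398,600:798]=cv2.resize(i[245:290,200:245],(198,198))
cv2.imwrite('pics/c1.png',o)
E
```

```text
(no output)
```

View pics/c1.png

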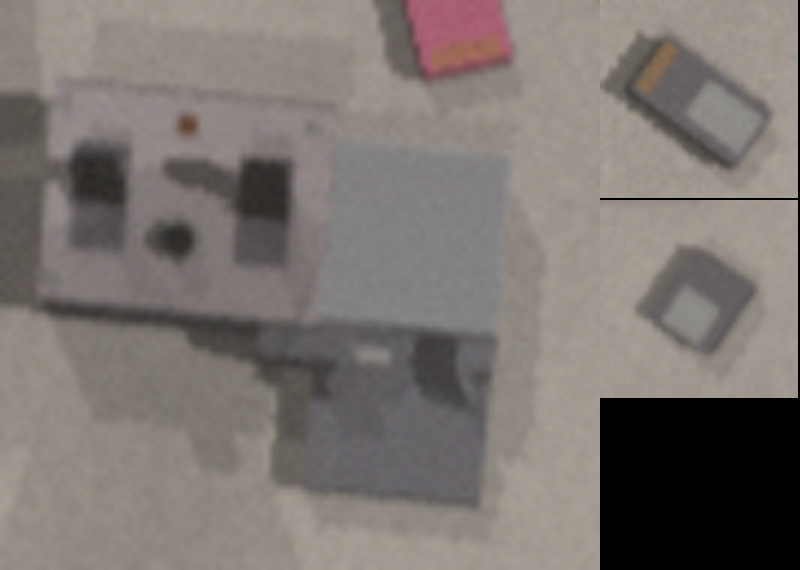

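The crop confirms it: the brass-ended slab has its contacts at the upper-left end, and the short one has none. Next I'll fit the unit's pose.

```bash
cat >> h.py <<'E'
from scipy.optimize import least_squares
def u2w(p,X):
    X=np.atleast_2d(X).astype(float); c,s=np.cos(p[2]),np.sin(p[2])
    return np.c_[p[0]+c*X[:,0]-s*X[:,1],p[1]+s*X[:,0]+c*X[:,1],X[:,2]]
def fit(obs,p0):  # obs: list of (d, uv, X)
    f=lambda p:np.concatenate([(proj(d,u2w(p,X))-uv).ravel() for d,uv,X in obs])
    r=least_squares(f,p0,loss='soft_l1'); return r.x,r.fun.reshape(-1,2)
E
python3 - <<'E'
from h import *
d=load('top0')
c=lambda x,y:np.array([270+(x+.5)/6-.5,165+(y+.5)/6-.5])
obs=[(d,c(303,487),[-135,-10,20]),(d,c(480,503),[-135,-110,20]),(d,c(62,80),[60,145,111.3]),(d,c(42,303),[-50,145,60]),(d,c(177,241),[-16.6,70,87.7])]
p,r=fit(obs,[600,0,0]);print(p,r.round(1))
e=lambda x,y:np.array([400+(x-600+.5)/4.4-.5,215+(y+.5)/4.4-.5])
P=[onz(d,e(*q),20) for q in[(663,37),(628,88),(771,108),(738,167)]]
for q in P:print(q.round(1))
n=(P[0]+P[1])/2;b=(P[2]+P[3])/2;v=n-b;print('cas',(n+b)/2,np.hypot(*v[:2]),np.arctan2(v[1],v[0]),np.linalg.norm(P[0]-P[1]))
w=snap('wrist','w0'); print(np.array(w['hand_eye']).round(3), KRt(w)[0])
E
```

```text
[ 5.97306297e+02 -1.83945650e+01 -1.72335157e-01] [[ 0.1  0. ]
 [ 0.3  0.5]
 [-0.9  0.1]
 [-0.2 -1. ]
 [ 0.5  0.1]]
[ 517.9 -327.5   20. ]
[ 480.5 -296.1   20. ]
[ 457.8 -403.3   20. ]
[ 414.9 -372.4   20. ]
cas [ 467.77758083 -349.82922648   20.        ] 98.62705627875808 0.8799136986350199 48.88973471200299
[[-0.00000e+00 -9.65000e-01 -2.62000e-01  6.75550e+01]
 [ 1.00000e+00 -0.00000e+00 -1.00000e-03  6.02000e-01]
 [ 1.00000e-03 -2.62000e-01  9.65000e-01 -1.41833e+02]
 [ 0.00000e+00  0.00000e+00  0.00000e+00  1.00000e+00]] [[292.86110098   0.         314.77107502]
 [  0.         292.86110098 196.22065177]
 [  0.           0.           1.        ]]
```

{"name": "servo_tool", "arguments": {
  "dp": [
    [0.6, -1, 0],
    [0.6, -1, 0],
    [0.6, -1, 0],
    [0.6, -1, 0],
    [0.6, -1, 0],
    [0.6, -1, 0],
    [0.6, -1, 0],
    [0.6, -1, 0],
    [0.6, -1, 0]
  ],
  "rotation": [
    [0, 0, -0.43],
    [0, 0, -0.43],
    [0, 0, -0.43],
    [0, 0, -0.43],
    [0, 0, -0.43],
    [0, 0, -0.43],
    [0, 0, -0.43],
    [0, 0, -0.43],
    [0, 0, -0.43]
  ],
  "fingers": [1, 1, 1, 1, 1, 1, 1, 1, 1]
}}

```text
time: 1.05
tool_pos: [386.0, 329.3, 231.2]
eef_rot: [-0.0, 0.507, 0.862, 0.0]
ft_force: [0.9, -0.1, 0.6]
grip_width: 0.3
grasp_force: 0.0
```

{"name": "servo_tool", "arguments": {
  "dp": [
    [0.69, -1, 0],
    [0.69, -1, 0],
    [0.69, -1, 0],
    [0.69, -1, 0],
    [0.69, -1, 0],
    [0.69, -1, 0],
    [0.69, -1, 0],
    [0.69, -1, 0],
    [0.69, -1, 0]
  ],
  "rotation": [
    [0, 0, -0.43],
    [0, 0, -0.43],
    [0, 0, -0.43],
    [0, 0, -0.43],
    [0, 0, -0.43],
    [0, 0, -0.43],
    [0, 0, -0.43],
    [0, 0, -0.43],
    [0, 0, -0.43]
  ],
  "fingers": [1, 1, 1, 1, 1, 1, 1, 1, 1]
}}

```text
time: 1.95
tool_pos: [558.1, 80.2, 230.9]
eef_rot: [-0.0, 0.763, 0.646, -0.0]
ft_force: [-1.2, -0.4, -0.0]
grip_width: -0.3
grasp_force: 0.0
```

{"name": "servo_tool", "arguments": {
  "dp": [
    [0, -0.3, 0],
    [0, -0.3, 0],
    [0, -0.3, 0],
    [0, -0.3, 0],
    [0, -0.3, 0]
  ],
  "rotation": [
    [0, 0, 0],
    [0, 0, 0],
    [0, 0, 0],
    [0, 0, 0],
    [0, 0, 0]
  ],
  "fingers": [1, 1, 1, 1, 1]
}}

```text
time: 2.45
tool_pos: [558.6, 5.3, 231.4]
eef_rot: [-0.0, 0.763, 0.646, 0.0]
ft_force: [0.9, -0.5, -0.4]
grip_width: 0.3
grasp_force: 0.0
```

```bash
python3 - <<'E'
from h import *
w=snap('wrist','w1'); s=w['s']; print(s['time'],s['tool_pos'],s['eef_rot'],s['qpos'].round(2),s['ft_force'])
p=[597.3,-18.4,-.1723]
X=[[-16.6,70,87.7],[-135,-10,20],[-135,-110,20],[60,145,111.3],[-50,145,60],[60,-10,111.3],[-50,-10,60],[-44,-60,50]]
print(proj(w,u2w(p,X)).round(0))
E
```

```text
2.45 [558.61483407   5.31909427 231.35968067] [-1.72567965e-04  7.63355428e-01  6.45978665e-01  1.55991135e-04] [0.01 0.25 1.78 0.   1.11 0.17] [ 0.88671655 -0.47388779 -0.37453499]
[[343. 132.]
 [241. 194.]
 [246. 266.]
 [444.  39.]
 [309.  52.]
 [424. 220.]
 [309. 204.]
 [314. 241.]]
```

View pics/w1.png

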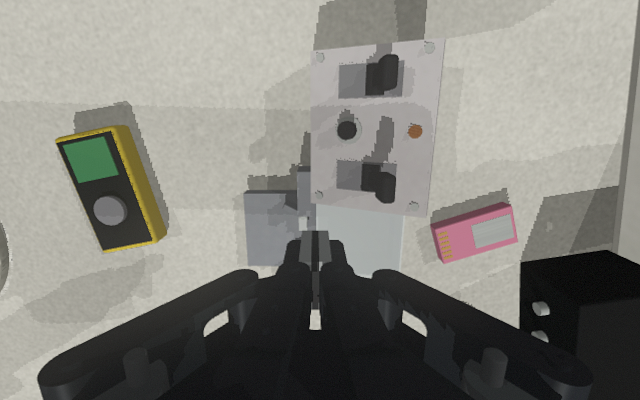

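The wrist view shows the face corners at (444,39), (311,49), (427,216) and (314,207), the button at (346,130), and the shelf front at (245,193) to (246,266).

```bash
python3 - <<'E'
from h import *
w=load('w1'); i=w['img']
g=cv2.cvtColor(i,cv2.COLOR_BGR2GRAY)
m=(g[115:148,330:365]<60).astype(np.uint8)
n,l,st,c=cv2.connectedComponentsWithStats(m); k=1+st[1:,4].argmax(); b=c[k]+[330,115]; print('btn',b,st[k])
q=np.array([[444,39],[311,49],[427,216],[314,207],[245,193],[246,266]],np.float32).reshape(-1,1,2)
cr=cv2.cornerSubPix(g,q.copy(),(4,4),(-1,-1),(3,30,.01)).reshape(-1,2); print(cr)
X=[[60,145,111.3],[-50,145,60],[60,-10,111.3],[-50,-10,60],[-135,-10,20],[-135,-110,20]]
obs=[(w,c_,x) for c_,x in zip(cr,X)]+[(w,b,[-16.6,70,86])]
p,r=fit(obs,[597,-18,-.17]);print(p,r.round(1))
d=load('top0');c=lambda x,y:np.array([270+(x+.5)/6-.5,165+(y+.5)/6-.5])
o2=[(d,c(303,487),[-135,-10,20]),(d,c(480,503),[-135,-110,20]),(d,c(62,80),[60,145,111.3]),(d,c(42,303),[-50,145,60]),(d,c(177,241),[-16.6,70,87.7])]
p,r=fit(obs+o2,p);print('both',p)
E
```

```text
btn [346.58555133 129.68441065] [  8   6  19  18 263]
[[445.76505   39.099545]
 [313.1547    50.219585]
 [430.40982  216.61212 ]
 [315.609    203.51962 ]
 [243.14555  192.35098 ]
 [249.09158  268.5554  ]]
[ 6.01794296e+02 -1.78845836e+01 -1.64137415e-01] [[ 2.  -2.7]
 [-1.2  0.3]
 [-1.8  1.4]
 [-2.9 -0.7]
 [ 1.6  1.5]
 [ 0.6 -2.4]
 [ 0.4  0.7]]
both [ 6.01260942e+02 -1.79094573e+01 -1.65237723e-01]
```

{"name": "servo_tool", "arguments": {
  "dp": [
    [0.05, 0.206, 0],
    [0.05, 0.206, 0],
    [0.05, 0.206, 0],
    [0.05, 0.206, 0],
    [0.1, 0.206, -0.23],
    [0.1, 0.206, -0.466],
    [0.1, 0.206, -0.466],
    [0.1, 0.206, -0.466],
    [0.1, 0.206, -0.466]
  ],
  "rotation": [
    [-0.0458, -0.2737, 0],
    [-0.0458, -0.2737, 0],
    [-0.0458, -0.2737, 0],
    [-0.0458, -0.2737, 0],
    [-0.0458, -0.2737, 0],
    [-0.0458, -0.2737, 0],
    [-0.0458, -0.2737, 0],
    [-0.0458, -0.2737, 0],
    [-0.0458, -0.2737, 0]
  ],
  "fingers": [1, 1, 1, 1, 1, 1, 1, 1, 1]
}}

```text
time: 3.4
tool_pos: [585.1, 55.2, 115.3]
eef_rot: [0.165, 0.746, 0.63, 0.139]
ft_force: [-0.3, -0.0, 0.6]
grip_width: -0.2
grasp_force: 0.0
```

```bash
python3 - <<'E'
from h import *
w=snap('wrist','w2'); s=w['s']; print(s['time'],s['tool_pos'],s['eef_rot'],s['ft_force'])
print(proj(w,u2w([601,-18,-.166],[[-16.6,70,87.7],[10,25,88],[10,115,88]])), proj(w,s['tool_pos']))
E
```

```text
3.4 [585.09686281  55.20560884 115.3010152 ] [0.16486651 0.74592085 0.63005696 0.1394609 ] [-0.30720858 -0.01674927  0.57879202]
[[314.50216973 226.6364511 ]
 [349.12934593 280.86020513]
 [353.33564416 152.40203229]] [[317.26018472 247.85882245]]
```

View pics/w2.png

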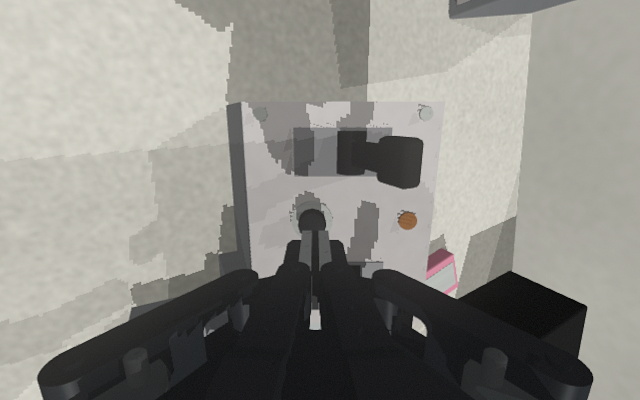

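{"name": "servo_tool", "arguments": {
  "dp": [
    [0.047, -0.008, -0.102],
    [0.0567, -0.0095, -0.123],
    [0.06, -0.01, -0.1305],
    [0.0617, -0.0104, -0.134],
    [0.0617, -0.0104, -0.134]
  ],
  "rotation": [
    [0, 0, 0],
    [0, 0, 0],
    [0, 0, 0],
    [0, 0, 0],
    [0, 0, 0]
  ],
  "fingers": [1, 1, 1, 1, 1]
}}

```text
time: 3.95
tool_pos: [600.1, 52.6, 82.6]
eef_rot: [0.165, 0.746, 0.63, 0.141]
ft_force: [0.2, 0.2, 2.8]
grip_width: -0.1
grasp_force: 1.2
```

{"name": "servo_tool", "arguments": {
  "dp": [
    [0.0017, -0.0003, -0.0036],
    [0.0033, -0.0006, -0.0072],
    [0.005, -0.0008, -0.0109],
    [0.005, -0.0008, -0.0109]
  ],
  "rotation": [
    [0, 0, 0],
    [0, 0, 0],
    [0, 0, 0],
    [0, 0, 0]
  ],
  "fingers": [1, 1, 1, 1]
}}

```text
time: 4.35
tool_pos: [600.5, 52.4, 81.3]
eef_rot: [0.166, 0.746, 0.63, 0.141]
ft_force: [-21.5, 2.6, 41.0]
grip_width: -0.1
grasp_force: 23.0
```

{"name": "servo_tool", "arguments": {
  "dp": [
    [-0.1, 0.017, 0.218],
    [-0.1, 0.017, 0.218],
    [-0.12, 0, 0.4],
    [-0.14, -0.2, 0.6],
    [-0.16, -0.21, 0.6],
    [-0.16, -0.21, 0.6],
    [-0.16, -0.21, 0.6],
    [-0.16, -0.21, 0.6]
  ],
  "rotation": [
    [0, 0, 0],
    [0, 0, 0],
    [0.0458, 0.2737, 0],
    [0.0458, 0.2737, 0],
    [0.0458, 0.2737, 0],
    [0.0458, 0.2737, 0],
    [0.0458, 0.2737, 0],
    [0.0458, 0.2737, 0]
  ],
  "fingers": [1, 1, 1, 1, 1, 1, 1, 1]
}}

```text
time: 5.15
tool_pos: [559.7, -0.3, 227.5]
eef_rot: [0.0, 0.764, 0.645, -0.0]
ft_force: [-0.5, -0.3, -0.3]
grip_width: -0.0
grasp_force: 0.0
```

```bash
python3 - <<'E'
from h import *
w=snap('wrist','w3'); s=w['s']; print(s['time'],s['tool_pos'],s['eef_rot'],s['ft_force'])
p=[601,-18,-.166]
print(proj(w,u2w(p,[[-36,25,118],[15.5,25,143],[-16.6,70,87.7],[-135,-10,20],[-135,-110,20],[60,145,111.3],[-50,145,60]])).round(1))
E
```

```text
5.15 [ 5.59726299e+02 -2.67061608e-01  2.27471329e+02] [ 5.85196415e-05  7.64131470e-01  6.45060475e-01 -2.78695802e-04] [-0.46856044 -0.25758349 -0.25602539]
[[324.8 178.8]
 [390.8 185.1]
 [344.8 124.8]
 [241.6 190.4]
 [246.8 263.9]
 [447.2  27.5]
 [309.   43.6]]
```

View pics/w3.png

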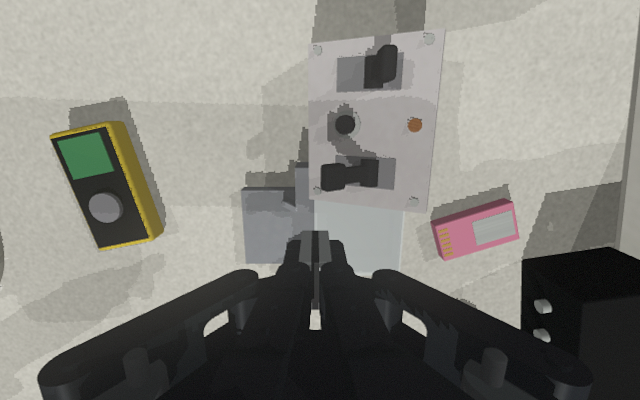

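The lever has dropped, with its tip at about (325,177) as predicted, and the unit fit holds. Next I'll go to the module.

{"name": "servo_tool", "arguments": {
  "dp": [
    [-0.2, -0.7, 0],
    [-0.2, -0.7, 0],
    [-0.2, -0.7, 0],
    [-0.2, -0.7, 0],
    [-0.2, -0.7, 0]
  ],
  "rotation": [
    [0, 0, -0.334],
    [0, 0, -0.334],
    [0, 0, -0.334],
    [0, 0, -0.334],
    [0, 0, -0.334]
  ],
  "fingers": [-1, -1, -1, -1, -1]
}}

```text
time: 5.7
tool_pos: [508.3, -177.3, 227.5]
eef_rot: [0.0, 0.906, 0.423, -0.001]
ft_force: [-1.2, -0.3, -0.0]
grip_width: 72.3
grasp_force: 0.0
```

{"name": "servo_tool", "arguments": {
  "dp": [
    [-0.2, -0.7, -0.1],
    [-0.2, -0.7, -0.1],
    [-0.2, -0.7, -0.1],
    [-0.2, -0.7, -0.1],
    [-0.2, -0.7, -0.1],
    [-0.2, -0.7, -0.1],
    [-0.2, -0.7, -0.1]
  ],
  "rotation": [
    [0, 0, 0],
    [0, 0, 0],
    [0, 0, 0],
    [0, 0, 0],
    [0, 0, 0],
    [0, 0, 0],
    [0, 0, 0]
  ],
  "fingers": [-1, -1, -1, -1, -1, -1, -1]
}}

```text
time: 6.4
tool_pos: [460.8, -348.3, 203.2]
eef_rot: [-0.0, 0.905, 0.426, -0.0]
ft_force: [-0.4, 0.1, -0.3]
grip_width: 85.2
grasp_force: 0.0
```

```bash
python3 - <<'E'
from h import *
w=snap('wrist','w4'); s=w['s']; print(s['time'],s['tool_pos'],s['eef_rot'],s['ft_force'],s['qpos'].round(2))
c,sn=np.cos(.88),np.sin(.88)
print(proj(w,[[468+c*a-sn*b,-350+sn*a+c*b,20] for a in(50,-50) for b in(27,-27)]).round(1))
E
```

```text
6.4 [ 460.7903476  -348.319324    203.20388218] [-3.98301921e-04  9.04747426e-01  4.25948279e-01 -2.30256344e-05] [-0.37812078  0.13103218 -0.29017446] [-0.65  0.31  1.76  0.    1.07  0.04]
[[297.3 129. ]
 [347.2 129. ]
 [298.7 216.4]
 [344.7 216.4]]
```

View pics/w4.png

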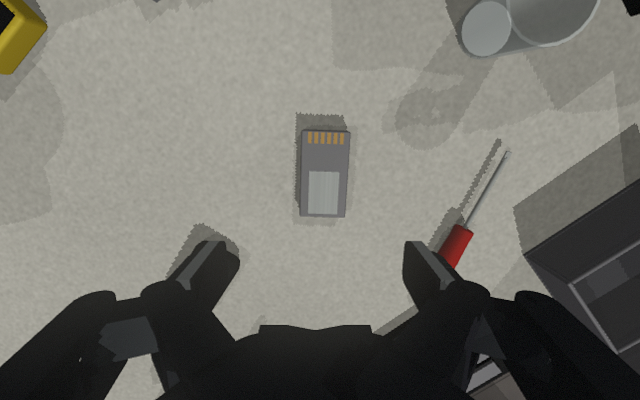

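```bash
python3 - <<'E'
from h import *
w=load('w4'); g=cv2.cvtColor(w['img'],cv2.COLOR_BGR2GRAY)
q=np.array([[302,130],[350,131],[300,216],[345,217]],np.float32).reshape(-1,1,2)
cr=cv2.cornerSubPix(g,q.copy(),(3,3),(-1,-1),(3,30,.01)).reshape(-1,2); print(cr)
for Q in (q.reshape(-1,2),cr):
    P=[onz(w,a,20) for a in Q]
    # fit pose
    X=[[50,27,20],[50,-27,20],[-50,27,20],[-50,-27,20]]
    p,r=fit([(w,a,x) for a,x in zip(Q,X)],[468,-350,.88]); print(p,r.round(1).tolist(),[np.linalg.norm(P[a]-P[b]).round(1) for a,b in((0,1),(2,3),(0,2),(1,3))])
E
```

```text
[[300.99692 130.3168 ]
 [350.36282 132.43678]
 [299.3134  215.64832]
 [344.43436 216.91621]]
[ 469.30687998 -352.38473931    0.850325  ] [[-1.0, -0.8], [0.8, -0.3], [-0.4, 0.6], [0.6, 0.8]] [np.float64(52.1), np.float64(52.8), np.float64(98.5), np.float64(98.6)]
[ 468.56084685 -352.46263966    0.84360395] [[-0.2, -0.8], [0.2, -1.1], [-0.5, 1.2], [0.4, 1.5]] [np.float64(53.6), np.float64(52.9), np.float64(97.7), np.float64(97.0)]
```

{"name": "servo_tool", "arguments": {
  "dp": [
    [-0.062, -0.124, -0.1],
    [-0.062, -0.124, -0.3],
    [-0.062, -0.124, -0.5],
    [-0.062, -0.124, -0.65],
    [-0.062, -0.124, -0.76],
    [-0.062, -0.124, -0.79],
    [-0.062, -0.124, -0.805],
    [-0.062, -0.124, -0.805],
    [-0.062, -0.124, -0.805],
    [-0.062, -0.124, -0.805]
  ],
  "rotation": [
    [0, 0, -0.02],
    [0, 0, -0.02],
    [0, 0, -0.02],
    [0, 0, -0.02],
    [0, 0, -0.02],
    [0, 0, -0.02],
    [0, 0, -0.02],
    [0, 0, -0.02],
    [0, 0, -0.02],
    [0, 0, -0.02]
  ],
  "fingers": [-1, -1, -1, -1, -1, -1, -1, -1, -1, -1]
}}

```text
time: 7.45
tool_pos: [445.9, -381.8, 3.8]
eef_rot: [0.001, 0.912, 0.411, 0.001]
ft_force: [-0.8, 0.2, 0.5]
grip_width: 85.3
grasp_force: 0.0
```

{"name": "servo_tool", "arguments": {
  "dp": [
    [0, 0, 0],
    [0, 0, 0],
    [0, 0, 0],
    [0, 0, 0],
    [0, 0, 0],
    [0, 0, 0]
  ],
  "rotation": [
    [0, 0, 0],
    [0, 0, 0],
    [0, 0, 0],
    [0, 0, 0],
    [0, 0, 0],
    [0, 0, 0]
  ],
  "fingers": [1, 1, 1, 1, 1, 1]
}}

```text
time: 8.05
tool_pos: [445.3, -381.5, 3.1]
eef_rot: [0.0, 0.912, 0.411, 0.0]
ft_force: [-1.7, 0.7, 7.8]
grip_width: 52.2
grasp_force: 63.0
```

{"name": "servo_tool", "arguments": {
  "dp": [
    [0, 0, 0.1],
    [0, 0, 0.2],
    [0, 0, 0.4],
    [0, 0, 0.4],
    [0, 0, 0.4]
  ],
  "rotation": [
    [0, 0, 0],
    [0, 0, 0],
    [0, 0, 0],
    [0, 0, 0],
    [0, 0, 0]
  ],
  "fingers": [1, 1, 1, 1, 1]
}}

```text
time: 8.55
tool_pos: [445.5, -381.7, 103.4]
eef_rot: [0.001, 0.912, 0.411, 0.001]
ft_force: [-0.2, 0.1, -4.0]
grip_width: 52.5
grasp_force: 64.1
```

```bash
python3 - <<'E'
from h import *
w=snap('wrist','w5'); s=w['s']; print(s['time'],s['tool_pos'],s['eef_rot'],s['ft_force'],s['qpos'].round(2),s['grip_width'])
i=w['img']; cv2.imwrite('pics/w5c.png',cv2.resize(i[150:330,200:440],None,fx=3,fy=3))
# predicted corners: tool frame x=-14..86 at underside? print for a few heights of top
q=s['eef_rot']; R=Ro.from_quat([q[1],q[2],q[3],q[0]]).as_matrix()
for h in (0,-18): print(h,((proj(w,[s['tool_pos']+R@[a,b,h] for a in(86,-14) for b in(-27,27)])-[200,150])*3).round(0).tolist())
E
```

```text
8.55 [ 445.52094162 -381.74100569  103.43133234] [1.16292202e-03 9.11703523e-01 4.10846761e-01 5.22483051e-04] [-0.22233779  0.05757681 -4.04487168] [-0.71  0.44  1.82 -0.    0.87  0.01] 52.494688230058145
0 [[173.0, -236.0], [533.0, -236.0], [202.0, 363.0], [502.0, 363.0]]
-18 [[147.0, -256.0], [562.0, -256.0], [184.0, 420.0], [521.0, 420.0]]
```

View pics/w5c.png

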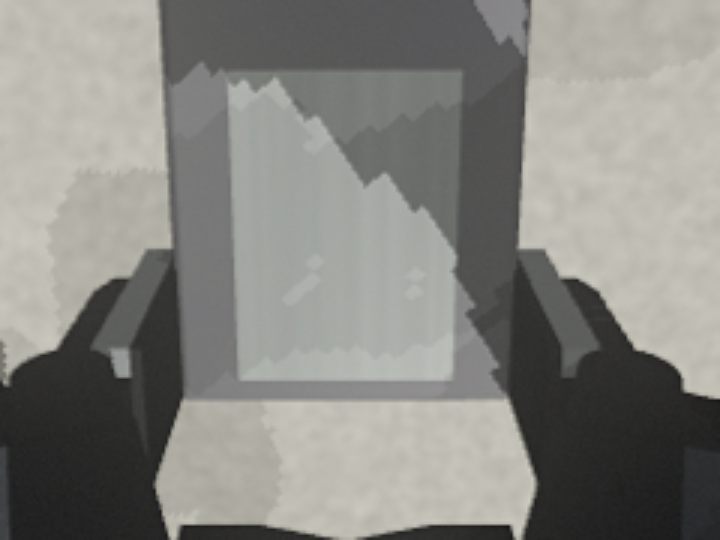

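The module is held squarely. Its rear edge is at crop row 399, columns 183 to 508, and its sides run up to (160,0) and (530,0). I'll work out the in-hand pose and the goal pose.

```bash
python3 - <<'E'
from h import *
w=load('w5'); s=w['s']; q=s['eef_rot']; R=Ro.from_quat([q[1],q[2],q[3],q[0]]).as_matrix()
f=lambda x,y:np.array([200+(x+.5)/3-.5,150+(y+.5)/3-.5])
obs=[(f(183,399),-50,-27),(f(508,398),-50,27),(f(160,0),None,-27),(f(530,0),None,27)]
def res(p):
    ox,oy,yaw,h,a,b=p; o=[]; c,sn=np.cos(yaw),np.sin(yaw); k=0
    for uv,X,Y in obs:
        if X is None: X=(a,b)[k];k+=1
        o.append(proj(w,s['tool_pos']+R@[ox+c*X-sn*Y,oy+sn*X+c*Y,h])[0]-uv)
    return np.concatenate(o)
r=least_squares(res,[36,0,0,-18,10,10]); print('in-hand ox,oy,yaw,h',r.x.round(3),r.fun.round(1))
p=[601,-18,-.166]
print(u2w(p,[[-185,-60,0],[-94,-60,0],[-60,-60,0]]))
E
```

```text
in-hand ox,oy,yaw,h [ 3.6736e+01 -1.3490e+00 -1.0000e-03 -1.2591e+01  1.5711e+01  1.5627e+01] [-0.1 -0.1  0.1  0.1  0.1 -0.  -0.1 -0. ]
[[408.62876216 -46.60606318   0.        ]
 [498.37784065 -61.64278189   0.        ]
 [531.91046339 -67.26089657   0.        ]]
```

{"name": "servo_tool", "arguments": {
  "dp": [
    [-0.078, 0.67, 0],
    [-0.078, 0.67, 0],
    [-0.078, 0.67, 0],
    [-0.078, 0.67, 0],
    [-0.078, 0.67, 0],
    [-0.078, 0.67, 0]
  ],
  "rotation": [
    [0, 0, -0.323],
    [0, 0, -0.323],
    [0, 0, -0.323],
    [0, 0, -0.323],
    [0, 0, -0.323],
    [0, 0, -0.323]
  ],
  "fingers": [1, 1, 1, 1, 1, 1]
}}

```text
time: 9.2
tool_pos: [425.1, -213.3, 101.4]
eef_rot: [-0.0, 0.985, 0.17, -0.001]
ft_force: [-0.3, -0.7, -1.1]
grip_width: 52.4
grasp_force: 64.2
```

{"name": "servo_tool", "arguments": {
  "dp": [
    [-0.078, 0.67, 0],
    [-0.078, 0.67, 0],
    [-0.078, 0.67, 0],
    [-0.078, 0.67, 0],
    [-0.078, 0.67, -0.15],
    [-0.078, 0.67, -0.28],
    [-0.078, 0.67, -0.28],
    [-0.078, 0.67, -0.28]
  ],
  "rotation": [
    [0, 0, -0.323],
    [0, 0, -0.323],
    [0, 0, -0.323],
    [0, 0, -0.323],
    [0, 0, -0.323],
    [0, 0, -0.323],
    [0, 0, -0.323],
    [0, 0, -0.323]
  ],
  "fingers": [1, 1, 1, 1, 1, 1, 1, 1]
}}

```text
time: 10.0
tool_pos: [405.8, -46.8, 32.0]
eef_rot: [-0.0, 0.996, -0.084, -0.001]
ft_force: [0.9, -0.2, -2.0]
grip_width: 52.6
grasp_force: 64.5
```

```bash
python3 - <<'E'
from h import *
w=snap('wrist','w6'); s=w['s']; print(s['time'],s['tool_pos'],s['eef_rot'],s['ft_force'],s['qpos'].round(2),s['grip_width'])
i=w['img']; cv2.imwrite('pics/w6c.png',cv2.resize(i[0:260,170:470],None,fx=2.3,fy=2.3,interpolation=cv2.INTER_CUBIC))
p=[601,-18,-.166]; X=[[-135,-10,20],[-135,-110,20],[-65,-31.5,44],[-65,-88.5,44],[-66,22,44],[-44,-60,50]]
print(((proj(w,u2w(p,X))-[170,0])*2.3).round(0).tolist())
E
```

```text
10.0 [405.80109776 -46.83953105  32.00607264] [-8.36890500e-06  9.96461652e-01 -8.40405158e-02 -1.16985192e-03] [ 0.94012341 -0.209816   -1.99578011] [-0.12  0.36  2.23 -0.    0.56  1.62] 52.60180546802551
[[110.0, 326.0], [555.0, 325.0], [157.0, -96.0], [506.0, -97.0], [-170.0, -88.0], [331.0, -287.0]]
```

View pics/w6c.png

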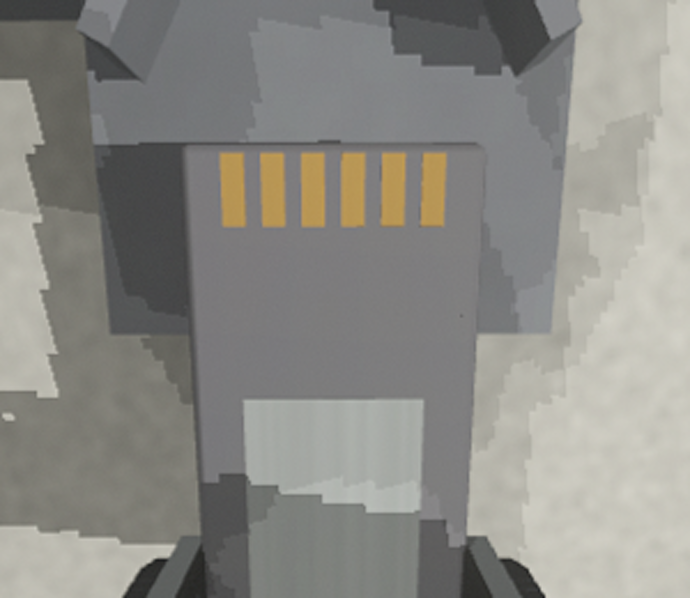

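The shelf corners are at (111,333) and (552,332), and the nose is at (186..486,145). The yaw is aligned and the module is about 0.8 mm too far right. I'll correct that and lower it onto the shelf.

{"name": "servo_tool", "arguments": {
  "dp": [
    [0.0005, 0.0032, -0.012],
    [0.0005, 0.0032, -0.024],
    [0.0005, 0.0032, -0.03],
    [0.0005, 0.0032, -0.034],
    [0.0005, 0.0032, -0.034]
  ],
  "rotation": [
    [0, 0, 0],
    [0, 0, 0],
    [0, 0, 0],
    [0, 0, 0],
    [0, 0, 0]
  ],
  "fingers": [1, 1, 1, 1, 1]
}}

```text
time: 10.55
tool_pos: [406.2, -45.4, 23.9]
eef_rot: [-0.0, 0.996, -0.084, 0.0]
ft_force: [0.7, 0.3, -1.6]
grip_width: 52.5
grasp_force: 64.5
```

{"name": "servo_tool", "arguments": {
  "dp": [
    [0, 0, -0.003],
    [0, 0, -0.006],
    [0, 0, -0.006]
  ],
  "rotation": [
    [0, 0, 0],
    [0, 0, 0],
    [0, 0, 0]
  ],
  "fingers": [1, 1, 1]
}}

```text
time: 10.85
tool_pos: [406.1, -45.4, 22.4]
eef_rot: [-0.0, 0.996, -0.084, 0.0]
ft_force: [-2.8, -0.5, 5.9]
grip_width: 52.5
grasp_force: 65.4
```

{"name": "servo_tool", "arguments": {
  "dp": [
    [0.03, -0.005, 0.0016],
    [0.06, -0.01, 0.0016],
    [0.09, -0.015, 0.0016],
    [0.12, -0.02, 0.0016],
    [0.15, -0.025, 0.0016],
    [0.1775, -0.0297, 0.0016],
    [0.1775, -0.0297, 0.0016]
  ],
  "rotation": [
    [0, 0, 0],
    [0, 0, 0],
    [0, 0, 0],
    [0, 0, 0],
    [0, 0, 0],
    [0, 0, 0],
    [0, 0, 0]
  ],
  "fingers": [1, 1, 1, 1, 1, 1, 1]
}}

```text
time: 11.55
tool_pos: [450.4, -52.8, 23.1]
eef_rot: [-0.0, 0.996, -0.084, -0.0]
ft_force: [-3.4, 0.8, 10.5]
grip_width: 52.7
grasp_force: 65.9
```

{"name": "servo_tool", "arguments": {
  "dp": [
    [0.02, -0.0033, 0.0016],
    [0.05, -0.0083, 0.0016],
    [0.08, -0.0133, 0.0016],
    [0.11, -0.0183, 0.0016],
    [0.135, -0.0225, 0.0016],
    [0.15, -0.025, 0.0016],
    [0.15, -0.025, 0.0016]
  ],
  "rotation": [
    [0, 0, 0],
    [0, 0, 0],
    [0, 0, 0],
    [0, 0, 0],
    [0, 0, 0],
    [0, 0, 0],
    [0, 0, 0]
  ],
  "fingers": [1, 1, 1, 1, 1, 1, 1]
}}

```text
time: 12.25
tool_pos: [489.0, -59.2, 23.1]
eef_rot: [0.0, 0.996, -0.084, 0.001]
ft_force: [0.6, 0.5, 0.7]
grip_width: 52.6
grasp_force: 64.8
```

```bash
python3 - <<'E'
from h import *
w=snap('wrist','w7'); s=w['s']; print(s['time'],s['tool_pos'],s['ft_force'])
cv2.imwrite('pics/w7c.png',cv2.resize(w['img'][60:330,150:490],None,fx=2.2,fy=2.2))
E
```

```text
12.25 [489.03971125 -59.24272846  23.11904655] [0.59439806 0.54172349 0.69279857]
```

View pics/w7c.png

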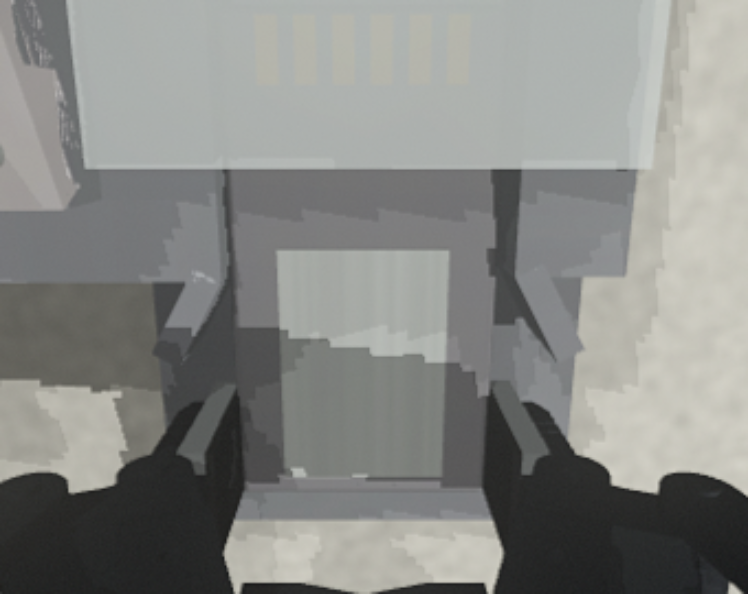

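The module is in the slot with its contacts visible through the roof, rear edge at about (365,485) in the crop. I'll release it, step back and push from behind.

{"name": "servo_tool", "arguments": {
  "dp": [
    [0, 0, 0],
    [0, 0, 0],
    [0, 0, 0],
    [0, 0, 0],
    [0, 0, 0.1],
    [0, 0, 0.24],
    [-0.07, 0.012, 0.24],
    [-0.138, 0.023, 0.24],
    [-0.138, 0.023, 0.24],
    [-0.138, 0.023, 0.24],
    [-0.138, 0.023, 0.24],
    [-0.138, 0.023, 0.24]
  ],
  "rotation": [
    [0, 0, 0],
    [0, 0, 0],
    [0, 0, 0],
    [0, 0, 0],
    [0, 0, 0],
    [0, 0, 0],
    [0, 0, 0],
    [0, 0, 0],
    [0, 0, 0],
    [0, 0, 0],
    [0, 0, 0],
    [0, 0, 0]
  ],
  "fingers": [-0.6, -0.6, -0.6, -0.6, -0.6, -0.6, -0.6, 1, 1, 1, 1, 1]
}}

```text
time: 13.5
tool_pos: [454.3, -53.4, 83.0]
eef_rot: [0.0, 0.996, -0.084, 0.0]
ft_force: [-0.1, -0.4, -0.4]
grip_width: -0.3
grasp_force: 0.0
```

{"name": "servo_tool", "arguments": {
  "dp": [
    [0, 0, 0],
    [0, 0, 0],
    [0, 0, -0.1],
    [0, 0, -0.18],
    [0, 0, -0.22],
    [0, 0, -0.232],
    [0, 0, -0.232]
  ],
  "rotation": [
    [0, 0, 0],
    [0, 0, 0],
    [0, 0, 0],
    [0, 0, 0],
    [0, 0, 0],
    [0, 0, 0],
    [0, 0, 0]
  ],
  "fingers": [1, 1, 1, 1, 1, 1, 1]
}}

```text
time: 14.2
tool_pos: [453.5, -53.3, 25.0]
eef_rot: [-0.0, 0.996, -0.084, -0.0]
ft_force: [0.1, -0.0, -0.2]
grip_width: 0.1
grasp_force: 0.0
```

{"name": "servo_tool", "arguments": {
  "dp": [
    [0.028, -0.0046, 0],
    [0.056, -0.0093, 0],
    [0.084, -0.0139, 0],
    [0.112, -0.0185, 0],
    [0.14, -0.0232, 0],
    [0.168, -0.0278, 0],
    [0.196, -0.0324, 0],
    [0.224, -0.037, 0],
    [0.25, -0.0417, 0],
    [0.27, -0.0453, 0],
    [0.276, -0.0463, 0],
    [0.276, -0.0463, 0]
  ],
  "rotation": [
    [0, 0, 0],
    [0, 0, 0],
    [0, 0, 0],
    [0, 0, 0],
    [0, 0, 0],
    [0, 0, 0],
    [0, 0, 0],
    [0, 0, 0],
    [0, 0, 0],
    [0, 0, 0],
    [0, 0, 0],
    [0, 0, 0]
  ],
  "fingers": [1, 1, 1, 1, 1, 1, 1, 1, 1, 1, 1, 1]
}}

```text
time: 15.4
tool_pos: [522.9, -65.0, 25.1]
eef_rot: [0.0, 0.996, -0.084, 0.0]
ft_force: [-0.0, 0.1, 0.7]
grip_width: -0.2
grasp_force: 0.0
```

{"name": "servo_tool", "arguments": {
  "dp": [
    [0.006, -0.001, 0],
    [0.012, -0.002, 0],
    [0.016, -0.0027, 0],
    [0.016, -0.0027, 0]
  ],
  "rotation": [
    [0, 0, 0],
    [0, 0, 0],
    [0, 0, 0],
    [0, 0, 0]
  ],
  "fingers": [1, 1, 1, 1]
}}

```text
time: 15.8
tool_pos: [526.7, -65.6, 25.1]
eef_rot: [0.0, 0.996, -0.084, 0.0]
ft_force: [0.1, -0.7, -0.4]
grip_width: -0.3
grasp_force: 0.1
```

{"name": "servo_tool", "arguments": {
  "dp": [
    [0.004, -0.0007, 0],
    [0.008, -0.0013, 0],
    [0.012, -0.002, 0],
    [0.012, -0.002, 0]
  ],
  "rotation": [
    [0, 0, 0],
    [0, 0, 0],
    [0, 0, 0],
    [0, 0, 0]
  ],
  "fingers": [1, 1, 1, 1]
}}

```text
time: 16.2
tool_pos: [529.8, -66.1, 25.1]
eef_rot: [0.0, 0.996, -0.084, 0.0]
ft_force: [-0.6, 0.6, -0.1]
grip_width: 0.2
grasp_force: 0.1
```

{"name": "servo_tool", "arguments": {
  "dp": [
    [0.004, -0.0007, 0],
    [0.008, -0.0013, 0],
    [0.008, -0.0013, 0]
  ],
  "rotation": [
    [0, 0, 0],
    [0, 0, 0],
    [0, 0, 0]
  ],
  "fingers": [1, 1, 1]
}}

```text
time: 16.5
tool_pos: [530.4, -66.3, 24.9]
eef_rot: [-0.0, 0.996, -0.084, -0.001]
ft_force: [-4.9, 1.7, 4.1]
grip_width: -0.0
grasp_force: 2.6
```

{"name": "servo_tool", "arguments": {
  "dp": [
    [0.003, -0.0005, 0],
    [0.005, -0.0008, 0],
    [0.005, -0.0008, 0],
    [0.005, -0.0008, 0]
  ],
  "rotation": [
    [0, 0, 0],
    [0, 0, 0],
    [0, 0, 0],
    [0, 0, 0]
  ],
  "fingers": [1, 1, 1, 1]
}}

```text
time: 16.9
tool_pos: [530.5, -66.3, 24.7]
eef_rot: [-0.0, 0.996, -0.084, -0.002]
ft_force: [-7.9, 1.4, 5.2]
grip_width: 0.1
grasp_force: 4.3
```

```bash
python3 - <<'E'
from h import *
w=snap('wrist','w8'); s=w['s']; print(s['time'],s['tool_pos'],s['ft_force'])
d=snap('scene','s8'); t=snap('top','t8')
# brass contacts through the roof
for p in ([601,-18,-.166],[599.5,-18,-.166]):
    print(proj(w,u2w(p,[[50,-60,40],[48,-60,40],[35,-60,40],[-50,-60,40]])).round(1).tolist())
h=cv2.cvtColor(w['img'],cv2.COLOR_BGR2HSV)
for y in range(0,120,4): print(y,w['img'][y,315],h[y,290:345,1].max(),end=' | ')
E
```

```text
16.9 [530.4567878  -66.26707003  24.73293229] [-7.92907853  1.37660227  5.23709241]
[[318.1, -11.6], [318.1, -5.5], [318.1, 33.0], [317.9, 236.3]]
[[318.7, -7.1], [318.7, -1.0], [318.7, 37.2], [318.5, 239.3]]
0 [168 173 167] 9 | 4 [169 173 168] 15 | 8 [170 172 168] 16 | 12 [169 172 167] 16 | 16 [169 172 167] 17 | 20 [170 172 167] 17 | 24 [170 173 168] 17 | 28 [170 172 168] 16 | 32 [170 173 168] 16 | 36 [170 173 169] 9 | 40 [170 172 167] 9 | 44 [168 172 167] 10 | 48 [168 172 166] 9 | 52 [169 172 167] 7 | 56 [168 171 166] 9 | 60 [169 171 167] 9 | 64 [168 170 166] 7 | 68 [169 171 167] 9 | 72 [169 171 166] 9 | 76 [167 171 166] 8 | 80 [168 171 167] 8 | 84 [168 170 166] 8 | 88 [168 170 166] 8 | 92 [168 171 167] 8 | 96 [168 170 166] 8 | 100 [168 171 166] 8 | 104 [168 170 166] 8 | 108 [167 171 166] 9 | 112 [167 170 166] 8 | 116 [168 171 167] 9 |
```

The module is home: the stop force has risen and the brass rows match the prediction. Before lifting the lever, I'll check reach for the tilted tool.

```bash
python3 - <<'E'
from h import *
D=[]
for f in ['top0','w1','w2','w3','w4','w5','w6','w7','w8']:
    s=load(f)['s']; D.append((s['qpos'],s['tool_pos']))
def fk(k,q):
    a=q[1]; b=q[1]+q[2]; c=q[1]+q[2]+q[4]
    L1,L2,L3,r0,h=k
    return np.array([r0+L1*np.sin(a)+L2*np.sin(b)+L3*np.sin(c),h+L1*np.cos(a)+L2*np.cos(b)+L3*np.cos(c)])
D2=[d for d in D if abs(d[0][3])<.05]
f=lambda k:np.concatenate([fk(k,q)-[np.hypot(*t[:2]),t[2]] for q,t in D2])
r=least_squares(f,[400,400,250,0,200]); print(r.x.round(1),np.abs(r.fun).max())
p=[600.5,-18,-.166]
for tilt,a in ((1,1),(.7,1),(.6,1),(.4,.6),(0,.3)):
    d=np.array([-np.sin(a),np.cos(a)]);n=np.array([-np.cos(a),-np.sin(a)])
    for rr,off in((100,25),(40,17)):
        x=np.array([10,88])+rr*d+off*n; W=u2w(p,[[x[0],25,x[1]]])[0]
        g=lambda q:np.r_[fk(r.x,[0,q[0],q[1],0,q[2]])-[np.hypot(*W[:2]),W[2]],(sum(q)-(np.pi-tilt))*100]
        o=least_squares(g,[.3,2,.3]); print(tilt,rr,x.round(1),W.round(1),o.x.round(2),np.abs(o.fun).max().round(2))
E
```

```text
[ 461.1  484.4 1057.4   10.7 1057.7] 16.060352470160467
1 100 [-87.7 121. ] [518.2  21.1 121. ] [-1.32  4.33 -0.87] 0.0
1 40 [-32.8  95.3] [572.2  12.1  95.3] [-1.4   4.28 -0.74] 0.0
0.7 100 [-87.7 121. ] [518.2  21.1 121. ] [-0.76  3.6  -0.4 ] 0.0
0.7 40 [-32.8  95.3] [572.2  12.1  95.3] [-1.    3.55 -0.11] 0.0
0.6 100 [-87.7 121. ] [518.2  21.1 121. ] [-0.52  3.37 -0.3 ] 0.0
0.6 40 [-32.8  95.3] [572.2  12.1  95.3] [-1.05  3.34  0.25] 0.0
0.4 100 [-67.1 156.4] [538.5  17.7 156.4] [-0.58  2.85  0.47] 0.0
0.4 40 [-26.6 111.4] [578.4  11.1 111.4] [-0.15  2.81  0.09] 0.0
0 100 [-43.4 176.1] [561.8  13.8 176.1] [0.32 1.83 1.  ] 0.0
0 40 [-18.1 121.2] [586.8   9.6 121.2] [0.43 1.8  0.91] 0.0
```

{"name": "servo_tool", "arguments": {
  "dp": [
    [-0.02, 0.0033, 0],
    [-0.08, 0.013, 0],
    [-0.2, 0.033, 0.1],
    [-0.3, 0.05, 0.3],
    [-0.3, 0.05, 0.5],
    [-0.3, 0.05, 0.5],
    [-0.3, 0.05, 0.5]
  ],
  "rotation": [
    [0, 0, 0],
    [0, 0, 0],
    [0, 0, 0],
    [0, 0, 0],
    [0, 0, 0],
    [0, 0, 0],
    [0, 0, 0]
  ],
  "fingers": [1, 1, 1, 1, 1, 1, 1]
}}

```text
time: 17.75
tool_pos: [459.5, -54.3, 152.1]
eef_rot: [0.0, 0.996, -0.084, 0.003]
ft_force: [0.1, 0.2, 0.3]
grip_width: 0.0
grasp_force: 0.0
```

```bash
python3 - <<'E'
from h import *
D=[]
for f in ['top0','w1','w2','w3','w4','w5','w6','w7','w8']:
    s=load(f)['s']; q=s['eef_rot']; R=Ro.from_quat([q[1],q[2],q[3],q[0]]).as_matrix(); D.append((s['qpos'],s['tool_pos'],R))
print(D[2][0].round(3),ctrl.observe()['qpos'].round(3))
# 3D: q1 about z, q2,q3 pitch, q4 roll? test orientation hypotheses
def fk(k,q,v):
    L1,L2,L3,h,e=k; Z=lambda a:Ro.from_euler('z',a); Y=lambda a:Ro.from_euler('y',a)
    A=Z(q[0]); p=np.array([0,0,h]); B=A*Y(q[1]); p=p+B.apply([e,0,L1]); B=B*Y(q[2])
    if v==0: p=p+B.apply([0,0,L2]); B=B*Z(q[3])*Y(q[4])            # roll wrist
    if v==1: p=p+B.apply([0,0,L2]); B=B*Y(q[3]); B=B*Z(0); B=B*Y(q[4])
    if v==2: p=p+B.apply([0,0,L2]); B=B*Y(q[4])*Ro.from_euler('x',q[3])
    p=p+B.apply([0,0,L3]); B=B*Z(q[5]); return p,B.as_matrix()
for v in range(3):
    f=lambda k:np.concatenate([fk(k,q,v)[0]-t for q,t,R in D]+[300*(fk(k,q,v)[1][:,2]-R[:,2]) for q,t,R in D])
    r=least_squares(f,[450,450,250,150,0]); print(v,r.x.round(1),np.abs(r.fun).max().round(2))
E
```

```text
[ 0.174  0.301  2.122 -0.442  0.336  0.733] [-0.121  0.2    2.05  -0.     0.886  1.618]
0 [470.9 484.2 312.2 306.8   6.9] 16.54
1 [ 4.706e+02  4.936e+02  1.597e+02  1.555e+02 -1.000e-01] 92.34
2 [341.  416.7  46.9 163.6 122.9] 165.08
```

```bash
cat > fk.py <<'E'
from h import *
def fk(k,q):
    L1,L2,L3,h,e,e2,e3,d=k; Z=lambda a:Ro.from_euler('z',a); Y=lambda a:Ro.from_euler('y',a)
    B=Z(q[0])*Y(q[1]); p=np.array([0,0,h])+B.apply([e,d,L1]); B=B*Y(q[2])
    p=p+B.apply([e2,0,L2]); B=B*Z(q[3])*Y(q[4]); p=p+B.apply([e3,0,L3]); return p,B*Z(q[5])
E
python3 - <<'E'
from fk import *
D=[]
for f in ['top0','w1','w2','w3','w4','w5','w6','w7','w8']:
    s=load(f)['s']; q=s['eef_rot']; R=Ro.from_quat([q[1],q[2],q[3],q[0]]).as_matrix(); D.append((s['qpos'],s['tool_pos'],R))
k0=np.array([450,450,250,150,0,0,0,0.])
f=lambda k:np.concatenate([fk(k,q)[0]-t for q,t,R in D]+[.01*(k-k0)])
r=least_squares(f,k0); print(r.x.round(1),np.abs(r.fun[:27]).max().round(2))
print('ori err',max(np.abs(fk(k0,q)[1].as_matrix()[:,2]-R[:,2]).max() for q,t,R in D))
C=fk(k0,D[1][0])[1].as_matrix().T@D[1][2]; print(C.round(2))
np.save('k.npy',r.x); np.save('C.npy',C)
p=[600.5,-18,-.166]; U=Ro.from_euler('z',p[2])
lo=[-2.63,-.92,.06,-1.3,0,-3.02]; hi=[2.63,2.1,2.66,4.44,2.69,3.02]
for yaw0 in(0,-np.pi/2,):
  for tilt,a in ((1,1),(.8,1),(.6,1),(.4,1),(.5,.6),(.2,.3),(0,.2)):
    dd=np.array([-np.sin(a),np.cos(a)]);n=np.array([-np.cos(a),-np.sin(a)])
    for rr,off in((100,25),(40,17)):
        x=np.array([10,88])+rr*dd+off*n; W=u2w(p,[[x[0],25,x[1]]])[0]
        Rt=(U*Ro.from_euler('y',-tilt)*Ro.from_matrix(np.diag([1,-1,-1.]))*Ro.from_euler('z',yaw0)).as_matrix()
        g=lambda q:np.r_[fk(r.x,q)[0]-W,200*(fk(r.x,q)[1].as_matrix()@C-Rt).ravel()]
        best=min((least_squares(g,np.clip(s0,np.array(lo)+.001,np.array(hi)-.001),bounds=(lo,hi)) for s0 in([0,0,2.2,0,.5,.0],[0,.3,2.2,-.5,.5,1.6],[0,0,2.2,1,.5,0])),key=lambda o:o.cost)
        print(yaw0,tilt,rr,W.round(0),best.x.round(2),round(best.cost,2))
E
```

```text
[5.679e+02 4.942e+02 3.424e+02 2.939e+02 2.000e-01 5.840e+01 0.000e+00
 1.500e+00] 0.06
ori err 4.440892098500626e-16
[[ 0. -1. -0.]
 [ 1.  0.  0.]
 [-0. -0.  1.]]
0 1 100 [518.  21. 121.] [ 0.28  0.46  2.58  3.62  0.91 -1.63] 0.0
0 1 40 [572.  12.  95.] [ 0.2   0.55  2.48  3.54  0.9  -1.62] 0.0
0 0.8 100 [518.  21. 121.] [ 0.21  0.28  2.49  3.78  0.47 -1.88] 0.0
0 0.8 40 [572.  12.  95.] [ 0.15  0.4   2.39  3.66  0.48 -1.81] 0.0
0 0.6 100 [518.  21. 121.] [ 0.14  0.19  2.35 -1.2   0.17  3.02] 50.33
0 0.6 40 [572.  12.  95.] [ 0.1   0.31  2.25 -1.23  0.14  3.02] 96.06
0 0.4 100 [518.  21. 121.] [ 0.11  0.2   2.24 -0.32  0.34  2.13] 0.0
0 0.4 40 [572.  12.  95.] [ 0.07  0.32  2.15 -0.32  0.3   2.1 ] 0.0
0 0.5 100 [538.  18. 156.] [ 0.11  0.14  2.24 -0.46  0.3   2.26] 0.0
0 0.5 40 [578.  11. 111.] [ 0.09  0.29  2.19 -0.61  0.21  2.4 ] 0.0
0 0.2 100 [562.  14. 176.] [ 0.05  0.23  1.97 -0.06  0.75  1.83] 0.0
0 0.2 40 [587.  10. 121.] [ 0.04  0.34  1.96 -0.07  0.65  1.82] 0.0
0 0 100 [571.  12. 181.] [0.02 0.32 1.8  0.   1.02 1.76] 0.0
0 0 40 [590.   9. 124.] [0.01 0.42 1.8  0.   0.92 1.7
[... 527 characters left out ...]
 1.53] 75.64
-1.5707963267948966 0.4 100 [518.  21. 121.] [ 0.11  0.2   2.24 -0.32  0.34  0.56] 0.0
-1.5707963267948966 0.4 40 [572.  12.  95.] [ 0.07  0.32  2.15 -0.32  0.3   0.53] 0.0
-1.5707963267948966 0.5 100 [538.  18. 156.] [ 0.11  0.14  2.24 -0.46  0.3   0.69] 0.0
-1.5707963267948966 0.5 40 [578.  11. 111.] [ 0.09  0.29  2.19 -0.61  0.21  0.83] 0.0
-1.5707963267948966 0.2 100 [562.  14. 176.] [ 0.05  0.23  1.97 -0.06  0.75  0.25] 0.0
-1.5707963267948966 0.2 40 [587.  10. 121.] [ 0.04  0.34  1.96 -0.07  0.65  0.25] 0.0
-1.5707963267948966 0 100 [571.  12. 181.] [ 0.02  0.32  1.8  -0.    1.02  0.18] 0.0
-1.5707963267948966 0 40 [590.   9. 124.] [ 0.01  0.42  1.8  -0.    0.92  0.18] 0.0
```

```bash
python3 - <<'E'
from h import *
p=[600.5,-18,-.166]; s=ctrl.observe(); P0=s['tool_pos']; uy=np.array([np.sin(.166),np.cos(.166),0])
def tcp(a,gap):
    th=.45*min(1,a); d=np.array([-np.sin(a),np.cos(a)]);n=np.array([-np.cos(a),-np.sin(a)])
    c=np.array([10,88])+55*d+6*n; z=np.array([np.sin(th),-np.cos(th)]); m=np.array([np.cos(th),np.sin(th)])
    x=c+12*z-(11+gap)*m; return u2w(p,[[x[0],25,x[1]]])[0],th
S,th=tcp(1,30); print('pre',((u2w(p,[[-130,25,150]])[0]-P0)/250).round(3),'stand',((S-P0)/250).round(3),'rot',(-th*uy/1.5708).round(4),P0,S)
C,_=tcp(1,0); print('to contact',((C-S)/250).round(4))
for a in np.arange(1,.05,-.1):
    T,t=tcp(a,-1.5); print(round(a,2),((T-C)/250).round(4).tolist(),((-(t-th))*uy/1.5708).round(4).tolist())
E
```

```text
pre [ 0.068  0.33  -0.008] stand [ 0.299  0.291 -0.272] rot [-0.0473 -0.2825 -0.    ] [459.53765202 -54.32093493 152.07752352] [534.38854191  18.42487982  84.02884879]
to contact [ 0.1066 -0.0179  0.0522]
1.0 [0.0053, -0.0009, 0.0026] [-0.0, -0.0, -0.0]
0.9 [0.0134, -0.0022, 0.0226] [0.0047, 0.0283, 0.0]
0.8 [0.0233, -0.0039, 0.0414] [0.0095, 0.0565, 0.0]
0.7 [0.035, -0.0059, 0.0591] [0.0142, 0.0848, 0.0]
0.6 [0.0483, -0.0081, 0.0753] [0.0189, 0.113, 0.0]
0.5 [0.0631, -0.0106, 0.09] [0.0237, 0.1413, 0.0]
0.4 [0.0792, -0.0133, 0.1029] [0.0284, 0.1695, 0.0]
0.3 [0.0964, -0.0161, 0.1141] [0.0331, 0.1978, 0.0]
0.2 [0.1145, -0.0192, 0.1233] [0.0379, 0.226, 0.0]
0.1 [0.1333, -0.0223, 0.1305] [0.0426, 0.2543, 0.0]
```

{"name": "servo_tool", "arguments": {
  "dp": [
    [0.068, 0.33, -0.008],
    [0.068, 0.33, -0.008],
    [0.068, 0.33, -0.008],
    [0.1, 0.324, -0.15],
    [0.2, 0.308, -0.26],
    [0.299, 0.291, -0.272],
    [0.299, 0.291, -0.272],
    [0.299, 0.291, -0.272],
    [0.299, 0.291, -0.272]
  ],
  "rotation": [
    [-0.0473, -0.2825, 0],
    [-0.0473, -0.2825, 0],
    [-0.0473, -0.2825, 0],
    [-0.0473, -0.2825, 0],
    [-0.0473, -0.2825, 0],
    [-0.0473, -0.2825, 0],
    [-0.0473, -0.2825, 0],
    [-0.0473, -0.2825, 0],
    [-0.0473, -0.2825, 0]
  ],
  "fingers": [1, 1, 1, 1, 1, 1, 1, 1, 1]
}}

```text
time: 18.65
tool_pos: [531.3, 18.6, 81.4]
eef_rot: [0.018, 0.972, -0.082, 0.221]
ft_force: [-0.2, -0.1, -0.2]
grip_width: -0.3
grasp_force: 0.0
```

{"name": "servo_tool", "arguments": {
  "dp": [
    [0.04, -0.0067, 0.0196],
    [0.07, -0.0118, 0.0343],
    [0.09, -0.0151, 0.0441],
    [0.1, -0.0168, 0.049],
    [0.1, -0.0168, 0.049]
  ],
  "rotation": [
    [0, 0, 0],
    [0, 0, 0],
    [0, 0, 0],
    [0, 0, 0],
    [0, 0, 0]
  ],
  "fingers": [1, 1, 1, 1, 1]
}}

```text
time: 19.15
tool_pos: [557.4, 14.5, 94.7]
eef_rot: [0.018, 0.971, -0.082, 0.223]
ft_force: [0.1, -0.1, 0.2]
grip_width: -0.3
grasp_force: 0.0
```

{"name": "servo_tool", "arguments": {
  "dp": [
    [0.01, -0.0017, 0.005],
    [0.02, -0.0033, 0.0122],
    [0.0282, -0.0046, 0.0322],
    [0.0381, -0.0063, 0.051],
    [0.0498, -0.0083, 0.0687],
    [0.0631, -0.0105, 0.0849]
  ],
  "rotation": [
    [0, 0, 0],
    [0, 0, 0],
    [0.0047, 0.0283, 0],
    [0.0095, 0.0565, 0],
    [0.0142, 0.0848, 0],
    [0.0189, 0.113, 0]
  ],
  "fingers": [1, 1, 1, 1, 1, 1]
}}

```text
time: 19.75
tool_pos: [572.3, 12.0, 115.5]
eef_rot: [0.011, 0.988, -0.083, 0.132]
ft_force: [-2.4, -0.0, 0.1]
grip_width: -0.0
grasp_force: 0.8
```

{"name": "servo_tool", "arguments": {
  "dp": [
    [0.0148, -0.0025, 0.0147],
    [0.0309, -0.0052, 0.0276],
    [0.0481, -0.008, 0.0388],
    [0.0662, -0.0111, 0.048],
    [0.085, -0.0142, 0.0552],
    [0.09, -0.015, 0.0565],
    [0.09, -0.015, 0.0565]
  ],
  "rotation": [
    [0.0048, 0.0283, 0],
    [0.0095, 0.0565, 0],
    [0.0142, 0.0848, 0],
    [0.019, 0.113, 0],
    [0.0237, 0.1413, 0],
    [0.0237, 0.1413, 0],
    [0.0237, 0.1413, 0]
  ],
  "fingers": [1, 1, 1, 1, 1, 1, 1]
}}

```text
time: 20.45
tool_pos: [595.8, 8.0, 129.4]
eef_rot: [0.002, 0.996, -0.084, 0.023]
ft_force: [0.5, -1.5, -0.6]
grip_width: -0.1
grasp_force: 0.0
```

```bash
python3 - <<'E'
from h import *
w=snap('wrist','w9'); s=w['s']; print(s['time'],s['tool_pos'],s['ft_force'])
E
```

```text
20.45 [595.79746512   8.04155123 129.38466622] [ 0.46937026 -1.49540795 -0.58254128]
```

{"name": "servo_tool", "arguments": {
  "dp": [
    [-0.08, 0.013, 0],
    [-0.2, 0.033, 0.05],
    [-0.35, 0.058, 0.2],
    [-0.35, 0.058, 0.4],
    [-0.35, 0.058, 0.4],
    [-0.35, 0.058, 0.4],
    [-0.35, 0.058, 0.4]
  ],
  "rotation": [
    [0, 0, 0],
    [0, 0, 0],
    [0, 0, 0],
    [0, 0, 0],
    [0.0045, 0.028, 0],
    [0.0045, 0.028, 0],
    [0.0045, 0.028, 0]
  ],
  "fingers": [1, 1, 1, 1, 1, 1, 1]
}}

```text
time: 21.2
tool_pos: [507.5, 22.6, 228.8]
eef_rot: [0.0, 0.996, -0.084, 0.0]
ft_force: [0.6, 0.4, 0.6]
grip_width: 0.0
grasp_force: 0.0
```

```bash
python3 - <<'E'
from h import *
w=snap('wrist','w10'); s=w['s']; print(s['time'],s['tool_pos'],s['ft_force'])
p=[600.5,-18,-.166]
g=cv2.cvtColor(w['img'],cv2.COLOR_BGR2GRAY)
for a in np.arange(1,-.15,-.1):
    X=[[10-r*np.sin(a),y,88+r*np.cos(a)] for r in(30,40,52) for y in(17,25,33)]
    X2=[[x,y+90,z] for x,y,z in X]
    f=lambda X:[int(g[int(v),int(u)]) if 0<=v<400 and 0<=u<640 else -1 for u,v in proj(w,u2w(p,X))]
    print(round(a,1),'trip',f(X),'main',f(X2))
print(proj(w,u2w(p,[[-60,-12,38],[-60,-40,38],[-60,-48,38],[-60,-75,38],[-50,-60,40]])).round(0).tolist())
for y in(-12,-25,-35,-42,-46,-50,-55,-65,-75,-85):
    u,v=proj(w,u2w(p,[[-60,y,38]]))[0]; print(y,w['img'][int(v),int(u)],end=' ')
E
```

```text
21.2 [507.45230611  22.55120723 228.79890273] [0.55398797 0.39362561 0.61721485]
1.0 trip [91, 94, 97, 93, 97, 98, 143, 145, 146] main [109, 109, 124, 107, 107, 164, 162, 164, 165]
0.9 trip [93, 92, 97, 92, 96, 99, 145, 145, 145] main [110, 109, 163, 109, 108, 165, 162, 165, 165]
0.8 trip [91, 92, 96, 92, 97, 99, 139, 138, 143] main [105, 110, 161, 109, 109, 164, 157, 165, 164]
0.7 trip [92, 93, 93, 91, 94, 99, 93, 98, 98] main [103, 110, 162, 109, 109, 165, 108, 165, 135]
0.6 trip [92, 92, 93, 91, 92, 99, 93, 97, 97] main [103, 109, 164, 108, 129, 162, 110, 164, 119]
0.5 trip [95, 95, 96, 92, 93, 91, 93, 95, 98] main [106, 107, 163, 103, 123, 164, 108, 163, 117]
0.4 trip [41, 42, 40, 95, 95, 96, 92, 92, 93] main [45, 45, 129, 105, 121, 163, 108, 163, 124]
0.3 trip [43, 44, 44, 41, 43, 44, 42, 41, 40] main [44, 43, 109, 47, 48, 162, 43, 166, 117]
0.2 trip [47, 42, 42, 46, 39, 43, 45, 41, 40] main [44, 41, 48, 43, 41, 126, 42, 114, 153]
0.1 trip [45, 40, 41, 42, 43, 41, 43, 40, 41] main [42, 44, 44, 43, 43, 45, 44, 46, 44]
0.0 trip [40, 41, 39, 44, 40, 39, 46, 44, 45] main [47, 48, 48, 41, 48, 48, 50, 50, 47]
-0.1 trip [43, 43, 46, 49, 48, 48, 49, 49, 48] main [44, 46, 48, 46, 47, 48, 101, 169, 166]
[[348.0, 141.0], [373.0, 141.0], [380.0, 141.0], [404.0, 141.0], [392.0, 132.0]]
-12 [108 106 104] -25 [107 106 104] -35 [149 154 150] -42 [147 151 148] -46 [148 151 149] -50 [147 151 150] -55 [119 117 115] -65 [78 77 76] -75 [77 77 77] -85 [62 63 61]
```

The lever is up: its image is dark at the raised position. Bright steel spans y -33 to -53, so the bolt is shot behind the module, and the main switch is still up.

```bash
python3 -c "
from plant import job
print(job.sign_off())"
```

```text
the job is handed in; nothing more can be done
None
```

The job is handed in: the button dropped the lever, the module is fully home with its contacts first, and the lever is back up with the bolt shot behind it, at about 21 s of the 72 s allowed; the sign-off returned no verdict.

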